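# Screw the lid back onto the packing-bench jar

## Robot

A 6-joint arm with a two-finger parallel gripper is mounted at the origin on the work surface. World frame = base frame: x ahead of the robot, y to its left, z up, the work surface at z = 0. Lengths are in m, angles in rad, forces in N, time in s.
With the tool pointing down it reaches from about 0.275 to 0.725 m from the base axis. Payload 15.9 kg.
Tool frame: the origin (TCP) lies at the very end of the fingers, on their centre line; the grasp point (between the pads) lies 19 mm behind it; z points along the fingers, y is the line along which they close (so a half turn about z gives the same grasp; the last joint's range is limited). The gripper opens to 85 mm and grips with 20 to 120 N. Pads are 22 mm wide; open, the fingers measure 114 mm over their backs; the gripper's body (76 mm by 85 mm) begins 54 mm behind the grasp point. The pads swing forward as they close: fully open they stand 13 mm farther back than shut.
Start: joints at [-1.226, 0.213, -0.034, 1.323, 0, 1.571], TCP at [0.169, -0.471, 0.231] pointing down, gripper open.
Joint ranges: [-2.98, 2.98], [-0.74, 1.72], [-1.14, 1.35], [-2.1, 2.04], [-1.57, 1.44], [-3.14, 3.14]. Speed limits (rad/s): [1.89, 1.89, 2.39, 2.57, 3.14, 3.14].

## Interface

Orientations are given as a 3x3 rotation matrix whose columns are the frame's x, y, z axes.
In Python, from bench import manip, kin, cams, get_t, get_qpos, get_dq, get_tau, get_tcp_pos, get_eef_rot, get_ft_force, get_wrist_torque, get_grip_width, get_gripper_force gives the robot as it stands. Calls block until the motion is done:
- manip.move_to(position, orientation): joint-space move of the TCP to a pose.
- manip.move_l(position, rotation=None, velocity=0.15, max_force=None): straight line of the TCP; rotation=None keeps the orientation; velocity is the mean speed in m/s. With max_force (N) it stops when the force on the tool has changed by that much, and returns True; else False.
- manip.move_j(angles): joint-space move.
- manip.grip(opening, newtons=None): finger opening in m; newtons is the grip in N (None keeps the last); returns when the fingers have stopped.
- manip.hold(seconds).
- kin.ik(position, orientation): joint angles nearest the present ones, or None.
- cams.capture(name): name is "side" or "top" or "wrist"; returns the picture (400x640x3 uint8, red, green, blue); there is no depth.
- cams.camera_info(name): a dict with "K" (3x3 intrinsics, pixels), "world_from_camera" (4x4, takes a point from camera to world coordinates). Camera axes: x right, y down, z forward; pixel columns grow to the right and rows downward; lengths in m; the calibration is good to about 2 mm. A picture is of the moment at which its call begins: read the wrist's pose just before it. camera_info takes no time and is no camera call; for the wrist camera it gives the pose at the moment of the call.
A pose or a line that the arm cannot do raises manip.PlanningError and nothing moves.
- manip.close_job(): hands the job in; it is judged then, once.
Readings, each from a call of its own:
- get_t(): time.
- get_qpos(): joint angles.
- get_dq(): joint speeds.
- get_tau(): joint torques, N m.
- get_tcp_pos(): TCP position.
- get_eef_rot(): TCP orientation.
- get_ft_force(): force on the tool from outside, world axes, zero at the start.
- get_wrist_torque(): the same for the moment, N m.
- get_grip_width(): finger opening in m.
- get_gripper_force(): force on a finger pad.
Only numpy, scipy, OpenCV 4.12 (cv2) and the standard library are available. Lean on these libraries where they do the work, as an engineer would, in place of code of your own. Each camera call takes 0.05 s, during which the arm holds its last target. There are 200 camera calls.

## Task

Take the blue lid out of the rack, lay it flat on the open bench with its top up and let go, then take it again from above by its sides and put it on the white jar clamped to the bench. Turn it back until the thread drops into place, then screw it forward until it is fully home, and let go. Leave the orange lid in the rack, and do not push the tape roll, the carton or the stapler about.

Things in the scene. Friction and masses are not known exactly. Their poses are not given: they have to be found in the camera images.
- lid: Blue plastic screw lid, loose, about 45 g: a cup 62 mm in outer diameter, 28 mm high, open below, ribbed; wall 3.5 mm, top plate 4 mm with a round paper label. Inside, four lugs stand 4 mm in from the wall, 2 to 5 mm above the rim. Origin: centre of the open rim; z runs along its axis out through the closed top. Lying flat, top up, its origin is on the bench.
- lid_top (a point): Centre of the lid's closed top, 28 mm from its origin. At the start the lid stands on edge in the rack, z level and pointing along the rack's x (away from the robot), its upper edge 70 mm above the bench, where it can be pinched from above across its 28 mm. Let go with its lower edge on the bench, leaning 35 degrees or more from upright towards top-up, it falls flat.
- spare_lid: Orange lid of the same shape and size as the blue one, in the rack's other slot. To be left there. Origin and axes as for the blue lid.
- rack: Light wooden lid rack fixed to the bench, 60 (x) by 170 (y) by 32 mm high; two slots centred at y = -40 and +40 mm of its frame, each 30.6 mm wide in x, floor at 8 mm, side walls up to 32 mm. Which slot holds which lid varies. Origin: centre of its underside, on the bench; z up, x across the slots.
- jar: White plastic jar in a dark steel collar on a wooden plate (115 mm square, 12 mm thick) fixed to the bench. Body 72 mm in diameter up to 66 mm height, tapering to 58 mm diameter at 79 mm. Lid origin above the jar's origin: about 93 mm lying on the thread (96 if on the stop posts), 85 dropped in, 82 fully home. Origin: centre of the plate's underside, on the bench; z up along the axis.
- jar_mouth (a point): Centre of the neck's top, 105 mm above the jar's origin. The neck is 45 mm in diameter, 53 mm over the thread, its top edge coned over 5 mm; the lid has about 1 mm play sideways. The thread has four starts, each with a stop post. Turning the lid on takes under 0.3 N m until it meets the posts, then the moment rises sharply.
- jar_thread (a point): Point on the jar's axis at the thread, 95 mm above its origin. Lid put on level at any angle: turn it back (anticlockwise from above), at most 85 degrees, till the lugs leave the thread and meet the posts; there it sinks 8 mm, but a gripper holds it up, so press lightly. Then clockwise 60 to 75 degrees, sinking 3.5 mm, to the posts: home. Clockwise without having sunk, it jams.
- tape_roll: Brown roll of parcel tape lying flat, 96 mm in diameter, 48 mm high, a bystander. Origin: centre of its underside.
- carton: Small brown carton, 70 x 100 x 45 mm, with a yellow strip, a bystander. Origin: centre of its underside.
- stapler: Red and black desk stapler, 35 x 120 x 41 mm, a bystander. Origin: centre of its underside.

How it is judged:
By the outcome, as a careful person would: the job done as asked, in the order asked, and still so for the second after the job is handed in, with the robot touching nothing.
It also fails if it takes over 69 s, if anything falls off the work surface, if the arm or the gripper's body presses on something with over 40 N, if the wrist force passes 120 N, or if a joint passes its speed limit or range.

## Working session

There is one attempt and no reset: what is moved stays moved. The work goes in short steps, each a Python script; the robot and the scene stay as the last script left them, time stands still between calls to the robot, and variables do not carry over. Pictures are saved under pics/ and viewed, at most 10 in all, crops included, and the job is handed in when it is done.

```bash
ls; mkdir -p pics; python3 - <<'E'
from bench import *
import cv2,numpy as np
a=cams.capture("top");b=cams.capture("side")
cv2.imwrite("pics/top.png",a[...,::-1]);cv2.imwrite("pics/side.png",b[...,::-1])
cv2.imwrite("pics/both.png",np.vstack([a,b])[...,::-1][:, :] if 0 else cv2.resize(np.vstack([a,b]),(480,600),interpolation=cv2.INTER_AREA)[...,::-1])
for n in("top","side"):
    i=cams.camera_info(n);print(n,np.round(i["K"],1).tolist(),np.round(i["world_from_camera"],3).tolist())
print(get_t())
E
```

```text
pics
top [[442.4, 0.0, 328.5], [0.0, 442.4, 200.4], [0.0, 0.0, 1.0]] [[-0.017, -0.993, 0.119, 0.504], [-1.0, 0.017, -0.003, 0.019], [0.001, -0.119, -0.993, 1.032], [0.0, 0.0, 0.0, 1.0]]
side [[383.0, 0.0, 325.0], [0.0, 383.0, 203.5], [0.0, 0.0, 1.0]] [[-0.983, -0.083, 0.163, 0.493], [-0.182, 0.524, -0.832, 0.627], [-0.016, -0.848, -0.53, 0.489], [0.0, 0.0, 0.0, 1.0]]
0.1
```

View pics/top.png

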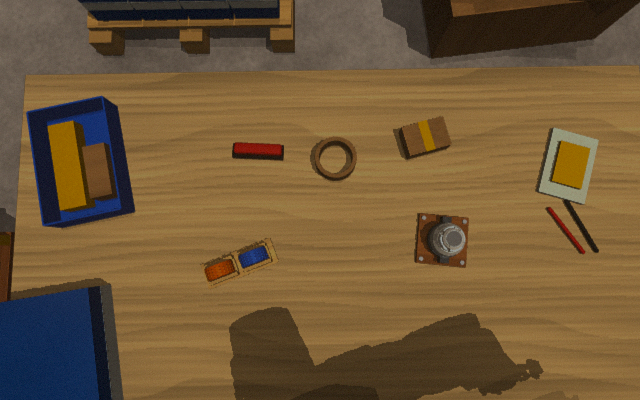

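View pics/side.png

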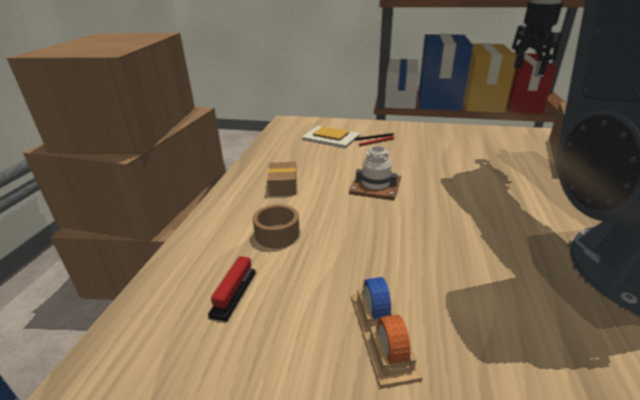

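The top view shows the rack at about (240,262), with the blue lid at (255,256), the orange lid at (220,270) and the jar plate at (442,240). The tape roll is at (334,158), the carton at (425,138) and the stapler at (258,151). The side view shows the blue lid at (377,298) and the jar mouth near (378,151).

```bash
cat > h.py <<'E'
import numpy as np, cv2
from bench import *
def ray(info,px):
    T=info["world_from_camera"]; d=T[:3,:3]@np.linalg.solve(info["K"],[px[0],px[1],1.]); return T[:3,3],d/np.linalg.norm(d)
def plane(info,px,z):
    o,d=ray(info,px); return o+d*(z-o[2])/d[2]
def tri(rays):
    A=np.zeros((3,3));b=np.zeros(3)
    for o,d in rays: P=np.eye(3)-np.outer(d,d);A+=P;b+=P@o
    p=np.linalg.solve(A,b); return p,max(np.linalg.norm((np.eye(3)-np.outer(d,d))@(p-o)) for o,d in rays)
def hsvmask(im,lo,hi,roi=None):
    m=cv2.inRange(cv2.cvtColor(im,cv2.COLOR_RGB2HSV),np.array(lo),np.array(hi))
    if roi: k=np.zeros_like(m);k[roi[1]:roi[3],roi[0]:roi[2]]=255;m&=k
    return m
def big(m):
    c=cv2.findContours(m,cv2.RETR_EXTERNAL,cv2.CHAIN_APPROX_NONE)[0]; return max(c,key=cv2.contourArea)
def cen(c): M=cv2.moments(c); return np.array([M["m10"],M["m01"]])/M["m00"]
def down(yaw,tilt=0):
    """tool y along (cos yaw, sin yaw) level, z down; tilt raises tool y by that angle (about tool x)"""
    y=np.array([np.cos(yaw),np.sin(yaw),0]);z=np.array([0,0,-1.])
    y,z=y*np.cos(tilt)-z*np.sin(tilt), z*np.cos(tilt)+y*np.sin(tilt)
    return np.column_stack([np.cross(y,z),y,z])
def snap(n):
    i=cams.camera_info(n); return cams.capture(n),i
E
python3 - <<'E'
from h import *
t=cv2.imread("pics/top.png")[...,::-1].copy();s=cv2.imread("pics/side.png")[...,::-1].copy()
it,is_=cams.camera_info("top"),cams.camera_info("side")
for n,lo,hi,rt,rs in (("blue",(105,120,60),(125,255,255),(190,225,290,295),(340,260,420,390)),("orange",(5,160,80),(14,255,255),(190,225,290,295),(340,260,420,390))):
    a=cen(big(hsvmask(t,lo,hi,rt)));b=cen(big(hsvmask(s,lo,hi,rs)))
    print(n,a,b,tri([ray(it,a),ray(is_,b)]),plane(it,a,.06))
pl=[plane(it,p,.012) for p in((417,214),(468,216),(466,267),(415,265))];print("jar",np.mean(pl,0))
print("mouth",tri([ray(it,(452,235)),ray(is_,(378,151))]))
for n,p in(("tape",(334,158)),("carton",(425,138)),("stapler",(258,151))): print(n,plane(it,p,.045))
W=cams.camera_info("wrist");R=get_eef_rot();p=get_tcp_pos()
T=W["world_from_camera"];print("cam in tool",np.round(R.T@T[:3,:3],3).tolist(),R.T@(T[:3,3]-p),W["K"].tolist());print(R)
for pos,yaw,ti in(([.37,.2,.25],.38,0),([.37,.2,.05],.38,0),([.45,-.05,.03],0,.8),([.45,-.05,.03],.0,1.),([.45,-.25,.2],0,0),([.45,-.25,.2],1.57,0),([.45,-.25,.2],-1.57,0)): print(pos,yaw,ti,np.round(kin.ik(np.array(pos),down(yaw,ti)),2) if kin.ik(np.array(pos),down(yaw,ti)) is not None else None)
E
```

```text
blue [252.81082529 256.32636656] [378.81103488 296.1866781 ] (array([0.49803876, 0.1856875 , 0.04422604]), np.float64(0.0019630941694446943)) [0.50005875 0.18303647 0.06      ]
orange [218.54532164 269.67738791] [396.30276982 338.01623687] (array([0.46946094, 0.26134027, 0.04405002]), np.float64(0.002597237832754036)) [0.47256735 0.25733308 0.06      ]
jar [ 0.52891961 -0.2421368   0.012     ]
mouth (array([ 0.53316083, -0.24219878,  0.10043557]), np.float64(0.004323725697670133))
tape [0.71860938 0.00178894 0.045     ]
carton [ 0.76164078 -0.20706156  0.045     ]
stapler [0.73779031 0.17451587 0.045     ]
cam in tool [[0.0, -0.951, -0.31], [1.0, 0.0, -0.0], [0.0, -0.31, 0.951]] [ 0.08009746 -0.00026633 -0.14291854] [[281.5731664464848, 0.0, 320.7550381178353], [0.0, 281.5731664464848, 198.37114649995522], [0.0, 0.0, 1.0]]
[[ 9.41135138e-01  3.38030368e-01 -3.49562407e-04]
 [ 3.38030549e-01 -9.41134671e-01  9.37501542e-04]
 [-1.20813094e-05 -1.00047842e-03 -9.99999499e-01]]
[0.37, 0.2, 0.25] 0.38 0 [ 0.5   0.05 -0.18  1.34  0.    1.69]
[0.37, 0.2, 0.05] 0.38 0 [ 0.5   0.18 -0.56  0.83  0.    1.69]
[0.45, -0.05, 0.03] 0 0.8 None
[0.45, -0.05, 0.03] 0.0 1.0 None
[0.45, -0.25, 0.2] 0 0 [-0.51  0.25 -0.06  1.26  0.    1.06]
[0.45, -0.25, 0.2] 1.57 0 [-0.51  0.25 -0.06  1.26  0.   -0.51]
[0.45, -0.25, 0.2] -1.57 0 [-0.51  0.25 -0.06  1.26  0.    2.63]
```

```bash
python3 - <<'E'
from h import *
import pickle
S=[]
ya=.36
def view(p,yaw,name):
    manip.move_to(np.array(p),down(yaw)); im,i=snap("wrist"); S.append((name,im,i)); cv2.imwrite(f"pics/{name}.png",im[...,::-1])
view([.50,-.27,.23],0.5,"jar1"); view([.56,-.21,.23],0.5,"jar2")
view([.47,.16,.19],ya,"rack1"); view([.52,.205,.19],ya,"rack2")
pickle.dump(S,open("s.pkl","wb"));print(get_t())
cv2.imwrite("pics/m1.png",np.vstack([np.hstack([cv2.resize(S[i][1],(400,250),interpolation=cv2.INTER_AREA) for i in r]) for r in((0,1),(2,3))])[...,::-1])
for x in(.45,.5,.55,.6):
  for y in (-.05,.03):
    print(x,y,[(round(w,1),round(t,1)) for t in(.7,.8,.95,1.1) for w in np.arange(-3.1,3.2,.45) if kin.ik(np.array([x,y,.035]),down(w,t)) is not None])
E
```

```text
3.975
0.45 -0.05 [(np.float64(-3.1), 0.7), (np.float64(-2.6), 0.7), (np.float64(-2.2), 0.7), (np.float64(-1.7), 0.7), (np.float64(-1.3), 0.7), (np.float64(-0.8), 0.7), (np.float64(0.5), 0.7), (np.float64(1.0), 0.7), (np.float64(1.4), 0.7), (np.float64(1.9), 0.7), (np.float64(2.3), 0.7), (np.float64(2.8), 0.7), (np.float64(3.2), 0.7), (np.float64(-3.1), 0.8), (np.float64(-2.6), 0.8), (np.float64(-2.2), 0.8), (np.float64(-1.7), 0.8), (np.float64(-1.3), 0.8), (np.float64(-0.8), 0.8), (np.float64(1.0), 0.8), (np.float64(1.4), 0.8), (np.float64(1.9), 0.8), (np.float64(2.3), 0.8), (np.float64(2.8), 0.8), (np.float64(3.2), 0.8), (np.float64(-3.1), 0.9), (np.float64(-2.6), 0.9), (np.float64(-2.2), 0.9), (np.float64(-1.7), 0.9), (np.float64(-1.3), 0.9), (np.float64(-0.8), 0.9), (np.float64(1.0), 0.9), (np.float64(1.4), 0.9), (np.float64(1.9), 0.9), (np.float64(2.3), 0.9), (np.float64(2.8), 0.9), (np.float64(3.2), 0.9), (np.float64(-2.2), 1.1), (np.float64(-1.7), 1.1), (np.float64(-1.3), 1.1), (np.float64(1.0), 1.1), (np.float64(1.4), 1.1), (np.float64(1.9), 1.1), (np.float64(2.3), 1.1)]
0.45 
[... 6055 characters left out ...]
at64(1.0), 0.7), (np.float64(1.4), 0.7), (np.float64(1.9), 0.7), (np.float64(2.3), 0.7), (np.float64(-2.2), 0.8), (np.float64(-1.7), 0.8), (np.float64(-1.3), 0.8), (np.float64(-0.8), 0.8), (np.float64(-0.4), 0.8), (np.float64(0.1), 0.8), (np.float64(0.5), 0.8), (np.float64(1.0), 0.8), (np.float64(1.4), 0.8), (np.float64(1.9), 0.8), (np.float64(2.3), 0.8), (np.float64(-1.7), 0.9), (np.float64(-1.3), 0.9), (np.float64(-0.8), 0.9), (np.float64(-0.4), 0.9), (np.float64(0.5), 0.9), (np.float64(1.0), 0.9), (np.float64(1.4), 0.9), (np.float64(1.9), 0.9), (np.float64(-1.7), 1.1), (np.float64(-1.3), 1.1), (np.float64(-0.8), 1.1), (np.float64(1.0), 1.1), (np.float64(1.4), 1.1), (np.float64(1.9), 1.1)]
```

View pics/m1.png

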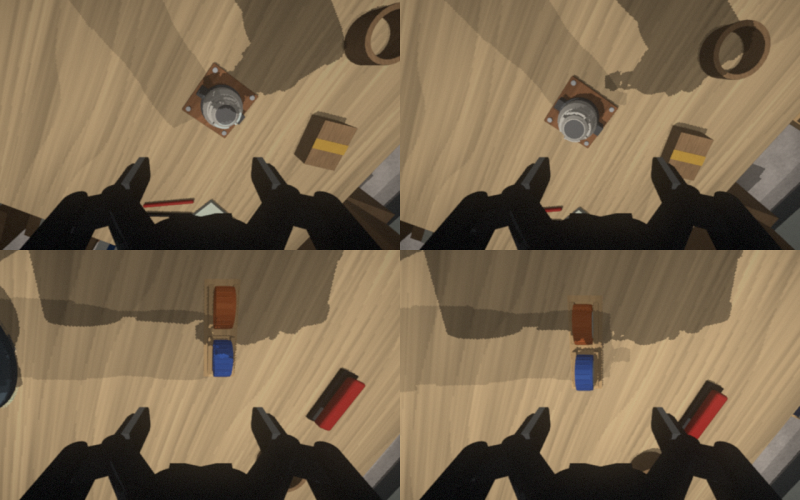

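The jar's neck shows at about (224,117) in jar1 and (575,128) in jar2 of the montage. The blue lid is at (222,357) in rack1 and (585,372) in rack2, and both jar and lid are clear of the fingers.

```bash
python3 - <<'E'
from h import *
import pickle
S={n:(im,i) for n,im,i in pickle.load(open("s.pkl","rb"))}
a=S["jar1"][0][95:235,275:435];b=S["jar2"][0][105:245,200:360]
cv2.imwrite("pics/m2.png",cv2.resize(np.hstack([a,b]),None,fx=2.5,fy=2.5,interpolation=cv2.INTER_CUBIC)[...,::-1])
P={}
for n,lo,hi in (("blue",(105,110,40),(125,255,255)),("orange",(3,150,50),(15,255,255))):
    R=[]
    for v in("rack1","rack2"):
        m=hsvmask(S[v][0],lo,hi,(280,40,420,250) if v=="rack1" else (230,50,360,250)); r=cv2.minAreaRect(big(m)); print(n,v,np.round(r[0],1),np.round(r[1],1),round(r[2],1),cv2.boundingRect(big(m))); R.append(ray(S[v][1],r[0]))
    P[n]=tri(R)[0];print(n,tri(R))
d=P["orange"]-P["blue"];print("yaw",np.arctan2(-d[0],d[1]),np.linalg.norm(d))
E
```

```text
blue rack1 [356.5 173. ] [56. 31.] 90.0 (341, 145, 32, 57)
blue rack2 [293.5 195.5] [27. 55.] 0.0 (280, 168, 28, 56)
blue (array([0.4979199 , 0.1884979 , 0.05829033]), np.float64(0.0009100741813900339))
orange rack1 [359.  92.] [68. 36.] 90.0 (341, 58, 37, 69)
orange rack2 [291.2 118.4] [65.3 32.6] 88.9 (275, 86, 34, 66)
orange (array([0.47111024, 0.25926882, 0.0550589 ]), np.float64(0.0008171114691931085))
yaw 0.36211826419623894 0.07574775932802966
```

View pics/m2.png

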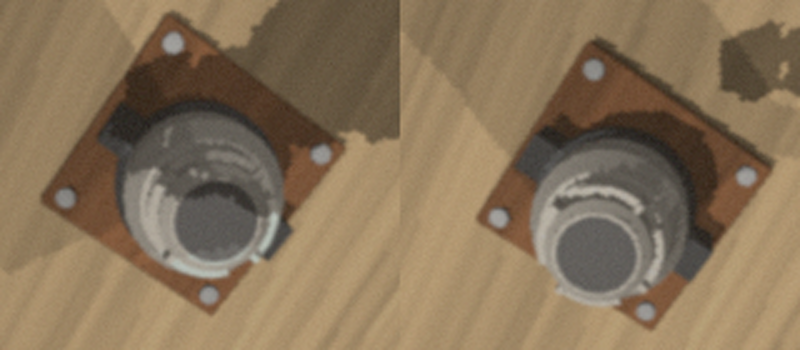

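Each crop shows the jar mouth as a dark disc, at (215,221) on the left and (595,254) on the right, with four pale bolt heads at the plate corners. I'll triangulate all of these to fix the jar axis.

```bash
python3 - <<'E'
from h import *
import pickle
S={n:(im,i) for n,im,i in pickle.load(open("s.pkl","rb"))}
O={"jar1":(275,95,0),"jar2":(200,105,400)}
f=lambda v,p:np.array([(p[0]-O[v][2]+.5)/2.5+O[v][0]-.5,(p[1]+.5)/2.5+O[v][1]-.5])
I=lambda v:S[v][1]
M=tri([ray(I("jar1"),f("jar1",(215,221))),ray(I("jar2"),f("jar2",(595,254)))]);print("mouth hole",M)
B=[tri([ray(I("jar1"),f("jar1",a)),ray(I("jar2"),f("jar2",b))]) for a,b in(((173,42),(594,69)),((65,198),(498,217)),((209,295),(646,311)),((321,154),(746,176)))]
for b in B:print(b)
print("plate",np.mean([b[0] for b in B],0))
for v in O:
    p=np.rint(f(v,(215,221) if v=="jar1" else (595,254))).astype(int);im=S[v][0];g=cv2.cvtColor(im,cv2.COLOR_RGB2GRAY)
    y,x=np.mgrid[:400,:640];m=((g<105)&(np.hypot(x-p[0],y-p[1])<19)).astype(np.uint8)*255
    m=cv2.morphologyEx(m,cv2.MORPH_OPEN,np.ones((5,5)));c=big(m);print(v,g[p[1],p[0]],cv2.minEnclosingCircle(c),cv2.fitEllipse(cv2.convexHull(c)),[plane(I(v),cv2.fitEllipse(cv2.convexHull(c))[0],.105)], plane(I(v),f(v,(215,221) if v=="jar1" else (595,254)),.105))
E
```

```text
mouth hole (array([ 0.53023956, -0.24416077,  0.10575605]), np.float64(0.00015278802625397916))
(array([ 0.48944971, -0.19197307,  0.0145249 ]), np.float64(0.00017496021931413477))
(array([ 0.47858087, -0.28581883,  0.01454709]), np.float64(0.0002054451060279029))
(array([ 0.57239526, -0.29657759,  0.01425916]), np.float64(8.059837221851929e-05))
(array([ 0.58284676, -0.20309153,  0.01506951]), np.float64(2.7509236700435626e-05))
plate [ 0.53081815 -0.24436525  0.01460016]
jar1 93 ((361.51177978515625, 181.08529663085938), 17.575429916381836) ((361.11273193359375, 180.4521026611328), (31.77495002746582, 34.85499954223633), 71.1630859375) [array([ 0.5295184 , -0.24190171,  0.105     ])] [ 0.53054796 -0.24439614  0.105     ]
jar2 94 ((278.3409118652344, 206.2045440673828), 15.256211280822754) ((278.15606689453125, 206.55215454101562), (28.32867431640625, 30.685319900512695), 106.93220520019531) [array([ 0.53067908, -0.24435831,  0.105     ])] [ 0.53015675 -0.24433585  0.105     ]
```

```bash
python3 - <<'E'
from h import *
c=np.array([.4985,.187]);R=down(.362)
manip.grip(.05,20)
manip.move_to(np.r_[c,.10],R); print(manip.move_l(np.r_[c,.038],velocity=.1,max_force=8),get_tcp_pos())
f0=get_ft_force();manip.grip(.0,20);print("w",get_grip_width(),np.round(get_ft_force()-f0,1),get_gripper_force(),get_t())
manip.grip(.0,40);print("w",get_grip_width(),np.round(get_ft_force()-f0,1))
manip.move_l(np.r_[c,.13],velocity=.1);print(get_grip_width(),get_t())
im,_=snap("wrist");cv2.imwrite("pics/g1.png",im[...,::-1]);im2,_=snap("side");cv2.imwrite("pics/g1c.png",np.hstack([cv2.resize(im,(400,250)),cv2.resize(im2[160:400,250:634],(400,250))])[...,::-1])
print(get_qpos())
E
```

```text
False [0.49914825 0.18726761 0.03881816]
w 0.02751806459545142 [-1.1 -0.5  5.8] 21.66816990522353 5.9667
w 0.02703722361252675 [0.  0.8 6.8]
0.027247708035223733 7.25
[ 3.58866163e-01  3.19218768e-01 -1.54546382e-01  1.09818106e+00
  2.19219777e-05  1.56768803e+00]
```

View pics/g1c.png

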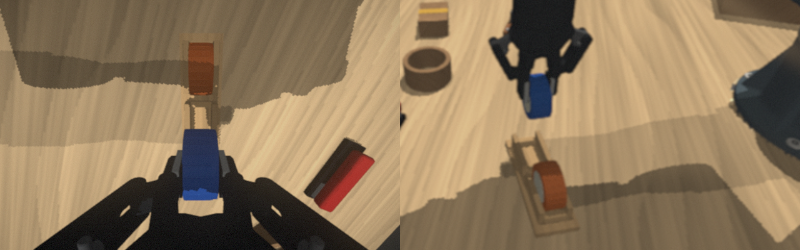

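The blue lid is held (montage left at (200,165)) and its slot is empty; the orange lid is still in the rack at (200,68). Next I tilt the lid and lay it down.

```bash
python3 - <<'E'
from h import *
th=.85
for yaw in(1.4,-1.4):
    R=down(yaw,th);p=np.array([.47,-.02,.10])
    q=kin.ik(p,R);print(yaw,q)
    if q is None: continue
    manip.move_to(np.array([.47,-.02,.14]),R);break
print(get_t(),get_grip_width())
manip.move_l(np.array([.47,-.02,.045]),velocity=.1)
s=manip.move_l(np.array([.47,-.02,.020]),velocity=.02,max_force=3);print(s,get_tcp_pos(),get_t(),get_ft_force())
manip.grip(.042,20);print(get_tcp_pos(),get_grip_width())
p=get_tcp_pos();manip.move_l(p-R[:,2]*.07,velocity=.15);p=get_tcp_pos()
manip.move_to(np.array([.45,-.08,.20]),down(1.4));print(get_t())
im,_=snap("wrist");cv2.imwrite("pics/g2.png",im[...,::-1]);im2,_=snap("side");cv2.imwrite("pics/g2c.png",np.hstack([cv2.resize(im,(400,250)),cv2.resize(im2[100:340,200:584],(400,250))])[...,::-1])
E
```

```text
1.4 [-0.53326042  0.49036012 -0.30542443  1.15864286  0.7788574  -0.52152491]
9.1667 0.027024731868829605
True [ 0.47001806 -0.01987634  0.03059573] 11.0333 [-0.84765954 -2.00201809  6.70190196]
[ 0.4696444  -0.01983271  0.03040501] 0.04216749667197735
12.6917
```

View pics/g2c.png

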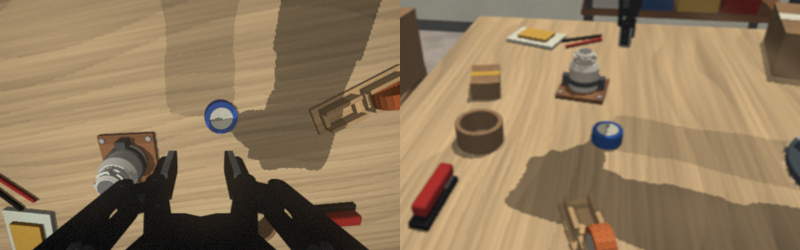

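The blue lid lies flat, top up with its label showing, at (220,117) in the wrist half. I'll locate it from two views, centre it with a gentle cross-grasp, then take it.

```bash
python3 - <<'E'
from h import *
def label(im):
    m=hsvmask(im,(105,110,30),(125,255,255),(150,0,500,330)); h=cv2.convexHull(big(m))
    f=np.zeros_like(m);cv2.drawContours(f,[h],-1,255,-1)
    l=cv2.morphologyEx(f&~m,cv2.MORPH_OPEN,np.ones((3,3),np.uint8));c=cv2.convexHull(big(l));return cv2.fitEllipse(c)
v=[snap("wrist")]
manip.move_to(np.array([.49,.0,.16]),down(1.87));v.append(snap("wrist"))
cv2.imwrite("pics/g3.png",v[1][0][...,::-1])
e=[label(im) for im,_ in v];print(e)
p,r=tri([ray(i,x[0]) for (_,i),x in zip(v,e)]);print(p,r,[plane(i,x[0],.028) for (_,i),x in zip(v,e)],get_t())
it=cams.camera_info("top")
np.save("lid.npy",p)
E
```

```text
[((354.9180908203125, 190.04806518554688), (36.249420166015625, 38.617191314697266), 69.7092056274414), ((285.1236267089844, 156.428955078125), (43.90156936645508, 45.399818420410156), 132.90261840820312)]
[ 0.4673797  -0.0422868   0.03009282] 5.906048246474285e-05 [array([ 0.46807355, -0.04216064,  0.028     ]), array([ 0.46774091, -0.04239892,  0.028     ])] 13.3667
```

```bash
python3 - <<'E'
from h import *
p=np.load("lid.npy")[:2]+[.0003,0]
manip.grip(.08,20)
manip.move_to(np.r_[p,.06],down(1.87));manip.move_l(np.r_[p,.006],velocity=.1,max_force=6)
f0=get_ft_force();manip.grip(.0,20);print(get_grip_width(),np.round(get_ft_force()-f0,1),get_tcp_pos())
manip.grip(.078);manip.move_l(np.r_[p,.05],velocity=.12);R=down(.3);manip.move_to(np.r_[p,.05],R)
manip.grip(.070);manip.move_l(np.r_[p,.006],velocity=.1,max_force=6);print(get_t())
print(manip.move_l(np.r_[p,-.012],velocity=.02,max_force=3),get_tcp_pos())
q=get_tcp_pos();q[:2]=p;manip.move_l(q+[0,0,.004],velocity=.05)
f0=get_ft_force();manip.grip(.0,40);print(get_grip_width(),np.round(get_ft_force()-f0,1),get_tcp_pos(),get_gripper_force(),get_t())
im,_=snap("side");cv2.imwrite("pics/g4.png",cv2.resize(im[120:260,300:500],(800,560))[...,::-1])
E
```

```text
0.06152258581741156 [-0.5  1.2  7.7] [ 0.46839425 -0.04227534  0.00692158]
18.4
True [ 0.46759617 -0.04228029 -0.00772804]
0.0613282832966568 [-2.4 -0.8  8.5] [ 0.46765358 -0.04227374 -0.0036253 ] 42.058320944197476 19.5583
```

View pics/g4.png

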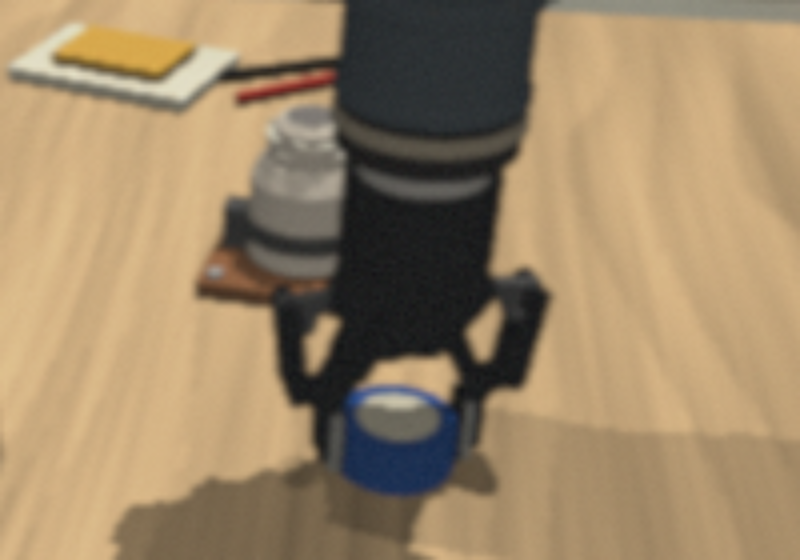

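The blue lid is gripped squarely by its sides, still flat (picture at (400,440)), with nothing else nearby. I carry it to the jar now.

```bash
python3 - <<'E'
from h import *
J=np.array([.5305,-.2443]);R=down(.3)
p=get_tcp_pos();manip.move_l(p+[0,0,.15],velocity=.2)
manip.move_to(np.r_[J,.135],R);print(get_t(),get_grip_width(),get_tcp_pos())
f0=get_ft_force()
s=manip.move_l(np.r_[J,.080],velocity=.03,max_force=6);p=get_tcp_pos();print(s,p,"lid z",p[2]+.0036,np.round(get_ft_force()-f0,1),np.round(get_wrist_torque(),2),get_t())
im,_=snap("side");cv2.imwrite("pics/g5.png",im[...,::-1])
E
```

```text
21.3667 0.06143659429665913 [ 0.53006596 -0.24392007  0.1342547 ]
True [ 0.53046624 -0.2443197   0.08977921] lid z 0.09337921261375572 [-2.6  0.6 10.1] [0.18 0.42 0.02] 22.725
```

```bash
python3 - <<'E'
from h import *
J=np.array([.5305,-.2443]);a=.3
f0=get_ft_force()*0;m0=get_wrist_torque()[2]
z=get_tcp_pos()[2]
for k in range(12):
    a+=np.radians(8);manip.move_l(np.r_[J,z],down(a),velocity=.1)
    p=get_tcp_pos();F=get_ft_force();M=get_wrist_torque()[2]
    if F[2]<5:
        manip.move_l(np.r_[J,p[2]-.012],velocity=.03,max_force=5);p=get_tcp_pos();z=p[2]
    print(k,round(np.degrees(a-.3)),np.round(F,1),round(M-m0,2),"lidz",round(p[2]+.0036,4),round(get_t(),2))
    if abs(M-m0)>.6 or p[2]+.0036<.088: break
E
```

```text
0 8 [0.8 0.5 2. ] 0.06 lidz 0.0934 23.27
1 16 [-0.3  0.6  4.9] 0.11 lidz 0.0933 23.77
2 24 [-1.2 -0.5  5.2] 0.06 lidz 0.0935 24.07
3 32 [ 0.3 -0.7  5.6] 0.01 lidz 0.0935 24.36
4 40 [1.  0.3 5.7] 0.06 lidz 0.0934 24.65
5 48 [ 0.2 -0.4  5. ] 0.11 lidz 0.0933 25.15
6 56 [-0.7 -0.8  3.1] 0.05 lidz 0.0922 25.65
7 64 [-0.3 -0.  -0.5] -0.03 lidz 0.085 26.27
```

The lid has dropped in at 85 mm. Now I screw it forward.

```bash
python3 - <<'E'
from h import *
J=np.array([.5305,-.2443]);a0=a=.3+np.radians(64)
manip.grip(0.,60);m0=get_wrist_torque()[2];z=get_tcp_pos()[2];print(z,m0)
for k in range(22):
    st=8 if k<6 else 4
    a-=np.radians(st);z-=st*.00005
    manip.move_l(np.r_[J,z],down(a),velocity=.1)
    p=get_tcp_pos();F=get_ft_force();M=get_wrist_torque()[2]
    if F[2]>8: z+=.0004
    if F[2]<-3: z-=.0004
    print(k,round(np.degrees(a-a0)),np.round(F,1),round(M-m0,2),"lidz",round(p[2]+.0036,4),round(get_t(),2))
    if abs(M-m0)>.8: break
E
```

```text
0.08153570945661906 0.0423150053758685
0 -8 [ 0.2 -0.  10.4] -0.16 lidz 0.0851 26.77
1 -16 [0.5 0.3 8. ] -0.1 lidz 0.085 27.07
2 -24 [ 0.6 -0.7  2.6] -0.06 lidz 0.0846 27.36
3 -32 [-0.2 -0.9  1.1] -0.06 lidz 0.0842 27.65
4 -40 [-1.1  0.4 -0.2] -0.06 lidz 0.0838 27.94
5 -48 [-0.3 -0.5 -0.1] -0.06 lidz 0.0835 28.23
6 -52 [-0.5  0.2 -0.8] -0.06 lidz 0.0833 28.48
7 -56 [ 0.1  0.9 -0.8] -0.04 lidz 0.0831 28.73
8 -60 [-0.1 -0.7 -0.2] -0.05 lidz 0.0829 28.98
9 -64 [ 0.3  0.  -1.2] -0.07 lidz 0.0828 29.23
10 -68 [-1.2 -3.4  1.2] 1.04 lidz 0.0827 29.48
```

Torque jumped to 1.04 N m at 68° forward, so the lid has reached the posts. One small firm nudge, then I release and check.

```bash
python3 - <<'E'
from h import *
J=np.array([.5305,-.2443]);a=.3+np.radians(64-70)
z=.0827-.0036-.0003
manip.move_l(np.r_[J,z],down(a),velocity=.1);print(get_tcp_pos(),np.round(get_ft_force(),1),np.round(get_wrist_torque(),2),np.degrees(np.arctan2(get_eef_rot()[1,1],get_eef_rot()[0,1])-a))
manip.grip(.08,20);manip.move_l(np.r_[J,.19],velocity=.12)
manip.move_to(np.array([.50,-.21,.23]),down(.5));v=[snap("wrist")];manip.move_to(np.array([.45,-.27,.24]),down(.5));v.append(snap("wrist"));print(get_t())
im2,_=snap("side")
def label(im):
    m=hsvmask(im,(105,110,30),(125,255,255),(150,0,500,300)); h=cv2.convexHull(big(m))
    f=np.zeros_like(m);cv2.drawContours(f,[h],-1,255,-1)
    return cv2.fitEllipse(cv2.convexHull(big(cv2.morphologyEx(f&~m,cv2.MORPH_OPEN,np.ones((3,3),np.uint8)))))
e=[label(x) for x,_ in v];print(e,tri([ray(i,x[0]) for (_,i),x in zip(v,e)]))
cv2.imwrite("pics/g6.png",np.hstack([cv2.resize(v[0][0],(400,250)),cv2.resize(im2[100:340,200:584],(400,250))])[...,::-1])
E
```

```text
[ 0.53066067 -0.24507246  0.07906998] [-1.3 -7.9  2.1] [-1.55  0.32  1.49] 0.19484842670811006
32.0167
[((330.3063049316406, 234.28358459472656), (38.85684585571289, 42.34080123901367), 88.40713500976562), ((402.92803955078125, 204.23439025878906), (39.15767288208008, 43.50234603881836), 63.212318420410156)] (array([ 0.5304974 , -0.24383908,  0.11058796]), np.float64(3.683643239505995e-05))
```

View pics/g6.png

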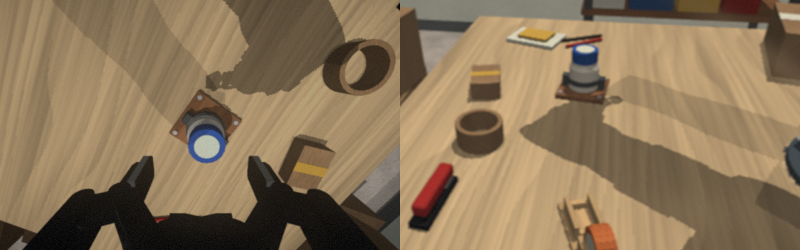

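The lid sits level on the jar at (207,145), top at about 110 mm, and its axis matches the jar's. The gripper is clear, the orange lid is in the rack, and the tape roll, carton and stapler look undisturbed.

```bash
python3 -c "
from bench import *
print(manip.close_job(),get_t())"
```

```text
the job is handed in; nothing more can be done
the job is handed in; nothing more can be done
```

The blue lid was laid flat, regrasped by its sides, dropped into the thread at 85 mm, screwed 68° forward to the stop posts and released; the job was handed in at about 32 s, with the orange lid still in the rack and the tape roll, carton and stapler apparently undisturbed.

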